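# Wedge the rocking instrument case steady

### The job

The black instrument case rocks, because its front left foot (the corner nearest the robot, on the robot's left) does not reach the table. With the fingertips only, push the long wooden wedge thin end first along the table from the left in under that foot until it fits tight and carries that corner, then test by pressing down firmly on the case's top above that foot: the case must stay level, and if it still rocks, push the wedge further and test again. Do not pick anything up, do not jack the case up or shove it out of its place, do not disturb the other things, and finish clear of everything.

Things in the scene. Friction and masses are not known exactly. Their poses are not given: they have to be found in the camera images.
- instrument_case: black moulded instrument case, closed, about 2 kg, level on feet 18 mm high. Origin: middle of the shell's underside; x away from the robot, y to the robot's left. Shell x = -89 to 106, y = -155 to 155 mm, flat top 136 mm above the table. Unwedged, 2.5 to 3.5 N down on the front left corner tips it, up to 0.035 to 0.065 rad; a finger leaning on it with 6 N and more drags on the top but still tips it over 0.01 rad
- foot_spot (a point): the point on the table plane straight below the short front left foot, at x = -72, y = 130 mm of the case (fixed to the case, same axes). The foot is a round smooth plastic stub, 22 mm in diameter (the others are grippy rubber), and ends somewhere between 5 and 9 mm above the table
- press_spot (a point): place on the flat top of the case, above the short foot, where to press for the test: 136 mm above the table, 29 mm in from the front, 35 mm in from the left side. Same axes as the case
- wedge: plain wooden wedge lying flat, 200 mm long (its x), 45 wide (its y). Origin: middle of the underside; x points to the thin end. The top slopes from 20 mm at the thick end (x = -100, upright flat face) to 2 mm (x = +100). Thin end starts 40 to 90 mm left of the short foot, up to 15 mm aside, 0.15 rad askew. 1 N slides it; a push 3 to 5 N harder is tight and stays put; over some 7 N it jacks the corner up and swings the case
- date_stamp: bystander: self-inking stamp, 39x58x74 mm, stands in front of the wedge; origin under its middle
- tape_roll: bystander: roll of brown tape lying flat, diameter 104 mm, 49 mm high, behind the wedge; origin under its middle

How it is judged:
By the outcome, as a careful person would: the job done as asked, in the order asked, and still so for the second after the job is handed in, with the robot touching nothing.
It also fails if it takes over 72 s, if anything falls off the work surface, if the arm or the gripper's body presses on something with over 40 N, if the wrist force passes 120 N, or if a joint passes its speed limit or range.

### The arm

A 6-joint arm with a two-finger parallel gripper is mounted at the origin on a cart in front of the work surface, level with it; the furniture and walls round the work are solid. World frame = base frame: x ahead of the robot, y to its left, z up, the work surface at z = 0. Lengths are in mm, angles in degrees, forces in N, time in s.
With the tool pointing down it reaches from about 350 to 850 mm from the base axis. Payload 8.1 kg.
Tool frame: the origin (TCP) lies midway between the tips of the shut fingers; the grasp point (between the pads) lies 19 mm behind it; z points along the fingers, y is the direction in which the jaws open and shut (so a half turn about z gives the same grasp; the last joint's range is limited). The gripper opens to 85 mm and grips with 20 to 120 N. Pads are 22 mm wide; open, the fingers measure 114 mm over their backs; the gripper's body (76 mm by 85 mm) begins 54 mm behind the grasp point. The pads swing forward as they close: fully open they stand 13 mm farther back than shut.
Start: joints at [66.096, 7.471, 85.268, -0, 87.261, -4.893], TCP at [195.426, 567.287, 231.292] pointing down, gripper open.
Joint ranges: [-169.43, 169.43], [-51.17, 129.36], [1.28, 143.12], [-76.62, 256.62], [0, 156.53], [-152.29, 152.29]. Speed limits (degrees/s): [136.94, 136.94, 159.86, 180, 180, 180].

### API

Orientations are given as [roll, pitch, yaw] about the fixed x, y, z axes, in that order (R = Rz(yaw) Ry(pitch) Rx(roll)).
In Python, from bench import telemetry, snapshot, camera_params, job gives the robot as it stands. The module is installed in compiled form; this text tells all that it offers.
- The arm moves only by the shell command python3 -m jog 'ROWS' [FORCE]. ROWS is JSON, a list that holds one entry, the list of rows, each a list of 7 numbers: the shift along the tool's x, y, z in units of 50 mm (1.0 is 50 mm), then the turn, a rotation vector about the tool's x, y, z in units of 2 pi rad (1.0 is 2 pi rad), then the opening, from 0 (shut) to 1 (fully open). In form: [[[dx, dy, dz, rx, ry, rz, claw], ...]]. A call has 1 to 12 rows; each row shifts and turns the commanded pose from where the row before left it, along the tool's axes as they then stand; what a row does not reach is not made up. A row lasts 1/8 s, in which the tool goes at most 62.5 mm and 10.7 degrees, less where a joint would pass 70% of its speed; a pose out of reach is approached as far as the arm can. A call with a number of a shift or a turn outside -1 to 1 is refused whole. A call with a gripper value outside its range is refused whole. The fingers move at their own pace and stop on an object; FORCE is the grip in N (left out, the last holds). Time passes only in rows, so rows that do not move let the fingers close. It gives the time, the measured TCP pose, the force and the opening at its end, in the units of the state.
- telemetry.sense(): the state, without advancing time (a new reading comes with each control period).
- snapshot(name): name is "scene" or "side" or "wrist"; returns (picture, depth): 420x560x3 uint8, red, green, blue; 420x560 float32, mm along the optical axis (not along the pixel's ray), 0 where there is no reading.
- camera_params(name): a dict with "K" (3x3 intrinsics, pixels), "extrinsics" (4x4, takes a point from camera to world coordinates). Camera axes: x right, y down, z forward; pixel columns grow to the right and rows downward; lengths in mm; the calibration is good to about 2 mm. A picture is of the moment at which its call begins: read the wrist's pose just before it. camera_params takes no time and is no camera call; for the wrist camera it gives the pose at the moment of the call.
- job.hand_in(): hands the job in, once; it reports no verdict.
The state is a dict: "time": time; "joint_pos": joint angles; "qd": joint speeds; "joint_efforts": joint torques, N m; "tool_pos": TCP position; "tcp_rot": TCP orientation; "ft_force": force on the tool from outside, world axes, zero at the start; "wrist_torque": the same for the moment, N m; "finger_gap": finger opening in mm.
Only numpy, scipy, OpenCV 4.12 (cv2) and the standard library are available. Lean on these libraries where they do the work, as an engineer would, in place of code of your own. Each camera call takes 0.05 s, during which the arm holds its last target. There are 200 camera calls.

## Working session

There is one attempt and no reset: what is moved stays moved. The work goes in short steps, Python scripts to look and compute and a shell command to move; the robot and the scene stay as the last step left them, time stands still between calls to the robot, and variables do not carry over. Pictures are saved under pics/ and viewed, about 8 in all and at most 12, crops included, and the job is handed in when it is done.

```bash
mkdir -p pics; cat > h.py <<'E'
import numpy as np, cv2
from bench import telemetry, snapshot, camera_params, job
def snap(n,f):
    p=camera_params(n); im,d=snapshot(n)
    cv2.imwrite('pics/'+f+'.png',im[:,:,::-1]); np.savez('pics/'+f+'.npz',im=im,d=d,K=p['K'],E=p['extrinsics'])
    return im,d,np.array(p['K']),np.array(p['extrinsics'])
def load(f):
    z=np.load('pics/'+f+'.npz'); return z['im'],z['d'],z['K'],z['E']
def cloud(d,K,E):
    v,u=np.mgrid[:d.shape[0],:d.shape[1]]
    P=np.stack([(u-K[0,2])*d/K[0,0],(v-K[1,2])*d/K[1,1],d],-1)
    W=P@E[:3,:3].T+E[:3,3]; W[d<=0]=np.nan; return W
def ray(u,v,K,E,z):
    r=E[:3,:3]@np.linalg.solve(K,[u,v,1.]); c=E[:3,3]; return c+r*(z-c[2])/r[2]
E
python3 - <<'E'
from h import *
a=[]
for n in('scene','side'):
    im,d,K,E=snap(n,n+'0'); a.append(im); print(n,E.round(3).tolist(),K[0])
s=telemetry.sense(); print(s)
cv2.imwrite('pics/both.png',cv2.resize(np.hstack(a),(800,300))[:,:,::-1])
E
```

```text
scene [[0.716, -0.54, 0.442, 181.512], [-0.698, -0.563, 0.443, -356.911], [0.01, -0.626, -0.78, 778.64], [0.0, 0.0, 0.0, 1.0]] [380.76634477   0.         282.43434562]
side [[-0.982, -0.064, 0.18, 403.083], [-0.19, 0.385, -0.903, 802.69], [-0.011, -0.921, -0.391, 452.185], [0.0, 0.0, 0.0, 1.0]] [522.60101425   0.         274.58151103]
{'time': 0.1, 'joint_pos': array([ 6.60967579e+01,  7.51006552e+00,  8.53243448e+01, -2.08830482e-03,
        8.72604678e+01, -4.89414782e+00]), 'qd': array([ 0.04160509, -0.01780439, -0.07547962,  0.02482342,  0.08301705,
        0.01856821]), 'joint_efforts': array([ 1.48415325e-03, -5.70947599e+01, -5.01944911e+01, -9.27967676e-05,
        8.01156799e-03,  2.17399116e-05]), 'tool_pos': array([195.23127854, 566.8237874 , 230.34427176]), 'tcp_rot': array([-1.79905290e+02, -6.01639142e-03,  1.60991002e+02]), 'ft_force': array([-0.01297145,  0.34783584,  0.19238206]), 'wrist_torque': array([-0.03848863,  0.02057199,  0.00049189]), 'finger_gap': 85.48580390995816}
```

View pics/scene0.png

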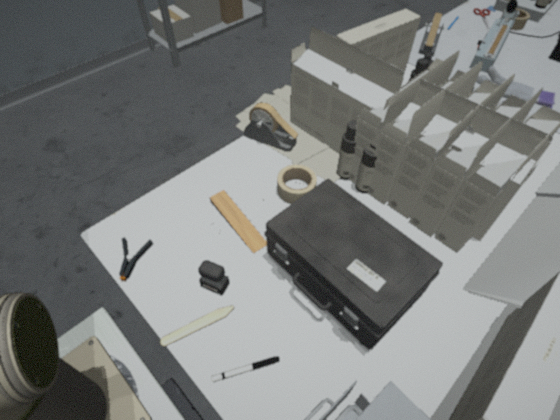

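View pics/side0.png

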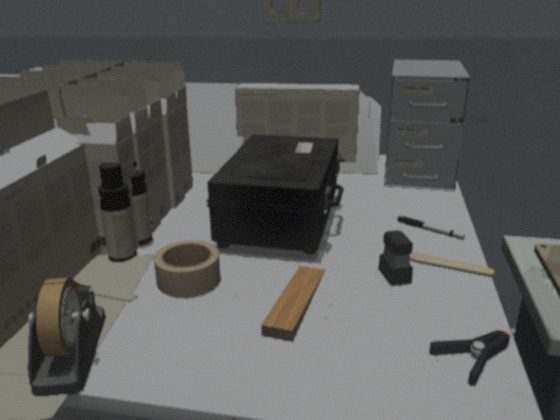

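The scene view shows the wedge from (215,197) (thick) to (262,247) (thin), the case with its left top edge around (268,235)–(325,187), the tape at (297,182) and the stamp at (212,277). The side view agrees: wedge (280,330) to (315,270), case front-left corner near (310,250).

```bash
python3 - <<'E'
from h import *
for n in('scene0','side0'):
    im,d,K,E=load(n); W=cloud(d,K,E); hsv=cv2.cvtColor(im,cv2.COLOR_RGB2HSV)
    x,y,z=W[...,0],W[...,1],W[...,2]
    tab=(abs(z)<15)&(hsv[...,1]<60)&(x>250)&(x<700)&(abs(y)<400); print(n,'table z',np.nanmedian(z[tab]))
    # case top
    m=(abs(z-136)<8)&(x>250)&(x<800)&(y>-350)&(y<350)&(hsv[...,2]<110)
    c,l,st,_=cv2.connectedComponentsWithStats(m.astype(np.uint8)); k=1+np.argmax(st[1:,4]); mm=l==k
    P=W[mm][:,:2].astype(np.float32); print('top z',np.median(z[mm]),len(P)); r=cv2.minAreaRect(P); print('top rect',r,cv2.boxPoints(r).round(1).tolist())
    # wedge
    m=((hsv[...,0]<20)&(hsv[...,1]>110)&(z>-10)&(z<35)&(x>200)&(x<650)&(y>100)&(y<560))
    c,l,st,_=cv2.connectedComponentsWithStats(m.astype(np.uint8)); k=1+np.argmax(st[1:,4]); mm=l==k
    P=W[mm]; r=cv2.minAreaRect(P[:,:2].astype(np.float32)); print('wedge',len(P),r,cv2.boxPoints(r).round(1).tolist(),P[:,2].min(),P[:,2].max())
    for nm,lo,hi,sel in(('stamp',20,85,(x>150)&(x<400)&(y>120)&(y<420)&(hsv[...,2]<100)),('tape',40,56,(x>350)&(x<750)&(y>120)&(y<450)&(hsv[...,2]>60))):
        m=sel&(z>lo)&(z<hi); c,l,st,_=cv2.connectedComponentsWithStats(m.astype(np.uint8)); k=1+np.argmax(st[1:,4]);P=W[l==k]
        print(nm,len(P),cv2.minAreaRect(P[:,:2].astype(np.float32)),P[:,2].max())
E
```

```text
scene0 table z 0.8974198769884651
top z 135.87747573150875 11968
top rect ((580.01513671875, -153.48126220703125), (309.78997802734375, 193.57254028320312), 88.49629974365234) [[479.20001220703125, -305.79998779296875], [672.7000122070312, -310.8999938964844], [680.7999877929688, -1.2000000476837158], [487.29998779296875, 3.9000000953674316]]
wedge 19 ((217.2996826171875, 178.30191040039062), (7.5454301834106445, 8.804384231567383), 38.59202194213867) [[211.60000610351562, 179.39999389648438], [217.10000610351562, 172.5], [223.0, 177.1999969482422], [217.5, 184.10000610351562]] 6.641848543516744 16.84869054482067
stamp 1 ((281.3770751953125, 205.7890167236328), (0.0, 0.0), 0.0) 20.068332389895545
tape 182 ((687.901123046875, 135.87265014648438), (94.1923599243164, 31.511920928955078), 0.08483916521072388) 51.29182759863045
side0 table z 1.2333091855266787
top z 136.4179831142363 5484
top rect ((580.8895263671875, -150.63626098632812), (314.92437744140625, 194.39230346679688), 88.33946228027344) [[479.20001220703125, -305.20001220703125], [673.5, -310.79998779296875], [682.5999755859375, 3.9000000953674316], [488.29998779296875, 9.600000381469727]]
wedge 1241 ((508.1158142089844, 164.10263061523438), (130.59036254882812, 41.83528137207031), 83.46834564208984) [[479.8999938964844, 101.5999984741211], [521.5, 96.9000015258789], [536.2999877929688, 226.60000610351562], [494.79998779296875, 231.39999389648438]] 5.542811180781825 21.642231438859596
stamp 1 ((232.6029815673828, 204.04612731933594), (0.0, 0.0), 0.0) 20.1665803519914
tape 580 ((687.6741943359375, 138.6908721923828), (96.3291015625, 36.9316520690918), 0.04945914447307587) 49.94184975887816
```

```bash
python3 - <<'E'
from h import *
for n,(u0,v0,u1,v1) in(('scene0',(200,180,275,260)),('side0',(255,255,335,345))):
    im,d,K,E=load(n); W=cloud(d,K,E); hsv=cv2.cvtColor(im,cv2.COLOR_RGB2HSV)
    roi=np.zeros(d.shape,bool); roi[v0:v1,u0:u1]=1
    m=roi&(hsv[...,0]>5)&(hsv[...,0]<25)&(hsv[...,1]>85)&(hsv[...,2]>50)
    c,l,st,_=cv2.connectedComponentsWithStats(m.astype(np.uint8)); k=1+np.argmax(st[1:,4]); mm=l==k
    vv,uu=np.nonzero(mm); r=cv2.minAreaRect(np.stack([uu,vv],1).astype(np.float32)); ct=max(cv2.findContours(mm.astype(np.uint8),0,1)[0],key=cv2.contourArea)
    eps=2
    ap=cv2.approxPolyDP(ct,3,True)[:,0]
    for u,v in ap: print(n,u,v,'z0',ray(u,v,K,E,0).round(0)[:2],'z2',ray(u,v,K,E,2).round(0)[:2],'z20',ray(u,v,K,E,20).round(0)[:2])
    P=W[mm]; print(len(P),cv2.boxPoints(cv2.minAreaRect(P[:,:2].astype(np.float32))).round(0).tolist())
    q=W[...,:]; z=q[...,2]
    s=(z>25)&(z<80)&(q[...,0]>250)&(q[...,0]<470)&(q[...,1]>20)&(q[...,1]<350)
    c,l,st,_=cv2.connectedComponentsWithStats(s.astype(np.uint8))
    for k in range(1,c):
        if st[k,4]>60:
            Q=W[l==k]; print('obj',st[k],cv2.boxPoints(cv2.minAreaRect(Q[:,:2].astype(np.float32))).round(0).tolist(),Q[:,2].max())
E
```

```text
scene0 211 198 z0 [506. 237.] z2 [505. 235.] z20 [497. 222.]
scene0 253 251 z0 [476.  36.] z2 [476.  35.] z20 [469.  26.]
scene0 266 243 z0 [514.  31.] z2 [513.  30.] z20 [506.  21.]
scene0 223 192 z0 [542. 231.] z2 [541. 230.] z20 [533. 216.]
974 [[471.0, 3.0], [510.0, -1.0], [534.0, 221.0], [494.0, 225.0]]
obj [198 260  23  27 319] [[330.0, 48.0], [344.0, 9.0], [378.0, 21.0], [364.0, 60.0]] 76.77599144061332
side0 323 270 z0 [474.  33.] z2 [474.  36.] z20 [471.  67.]
side0 300 267 z0 [514.  30.] z2 [513.  33.] z20 [509.  64.]
side0 263 325 z0 [542. 201.] z2 [541. 203.] z20 [536. 227.]
side0 292 331 z0 [499. 207.] z2 [499. 210.] z20 [495. 234.]
1872 [[472.0, 37.0], [514.0, 32.0], [538.0, 225.0], [497.0, 230.0]]
obj [ 381  231   32   42 1007] [[328.0, 51.0], [349.0, 6.0], [382.0, 22.0], [361.0, 67.0]] 76.20016454850474
```

```bash
python3 -m jog '[[[-0.815,-0.35,0.2,0,0,0,0.4],[-0.815,-0.35,0.2,0,0,0,0.4],[-0.815,-0.35,0.2,0,0,0,0.4],[-0.815,-0.35,0.2,0,0,0,0.4],[-0.815,-0.35,0.2,0,0,0,0.4],[-0.815,-0.35,0.2,0,0,0,0.4],[-0.815,-0.35,0.2,0,0,0,0.4],[-0.815,-0.35,0.2,0,0,0,0.4],[-0.815,-0.35,0.2,0,0,0,0.4],[-0.815,-0.35,0.2,0,0,0,0.4]]]' 20; python3 -m jog '[[[0,0,0,0,0,0.027,0.4],[0,0,0,0,0,0.027,0.4],[0,0,0,0,0,0.027,0.4],[0,0,0,0,0,0.027,0.4],[0,0,0,0,0,0.027,0.4],[0,0,0,0,0,0.027,0.4],[0,0,0,0,0,0.027,0.4],[0,0,0,0,0,0.027,0.4],[0,0,0,0,0,0,0.4],[0,0,0,0,0,0,0.4]]]'; python3 -c "
from h import *
print(telemetry.sense()); snap('wrist','w1')"
```

```text
time: 1.35
tool_pos: [524.3, 267.9, 130.5]
tcp_rot: [-180.0, -0.0, 161.0]
ft_force: [0.7, 0.4, 0.9]
finger_gap: 34.2
time: 2.6
tool_pos: [523.5, 269.0, 131.0]
tcp_rot: [-180.0, 0.0, 83.5]
ft_force: [0.1, -0.3, -1.2]
finger_gap: 33.8
{'time': 2.6, 'joint_pos': array([ 2.22071942e+01,  9.63694888e+00,  9.35486043e+01, -1.00283465e-03,
        7.68467875e+01,  2.87569805e+01]), 'qd': array([-5.50130431e-02, -1.57548316e-01, -6.25631711e-02, -5.49086121e-02,
        5.43057610e-05,  6.27128629e-01]), 'joint_efforts': array([-1.37521394e-03, -5.65762675e+01, -4.77663624e+01, -2.31839049e-04,
        6.69692017e-03,  9.28224321e-02]), 'tool_pos': array([523.50015239, 269.00856124, 130.98190229]), 'tcp_rot': array([-1.79972118e+02,  1.64149349e-02,  8.34504461e+01]), 'ft_force': array([ 0.07021351, -0.34125033, -1.17506807]), 'wrist_torque': array([ 0.003459  ,  0.04434588, -0.02244814]), 'finger_gap': 33.819529191297725}
```

View pics/w1.png

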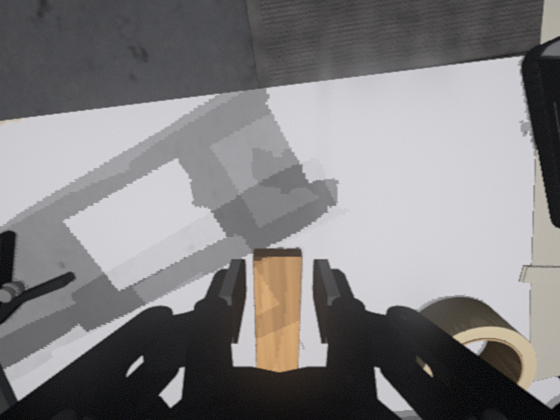

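The wrist view shows the wedge running straight down the image with its back face at (254–302, 250), centred between the fingers; the tape is well right at (480,340).

```bash
python3 - <<'E'
from h import *
im,d,K,E=load('w1')
for u,v in((254,257),(302,257),(257,370),(300,370)): print(ray(u,v,K,E,20)[:2].round(1), ray(u,v,K,E,10)[:2].round(1))
W=cloud(d,K,E);print(W[300,278],W[253,278],W[262,278],W[246,278])
E
```

```text
[496.8 229.6] [495.4 225.1]
[539.9 224.7] [540.2 220. ]
[482.4 103.5] [480.4  94. ]
[526.3  98.5] [526.   88.8]
[512.94094972 180.43199861  16.12475739] [518.44551557 228.30875796  13.85430049] [517.76329294 222.20681885  19.98819351] [518.61190319 230.10429757   1.6652008 ]
```

```bash
python3 -m jog '[[[0,0,0.6,0,0,0,0.4],[0,0,0.6,0,0,0,0.4],[0,0,0.6,0,0,0,0.4],[0,0,0.4,0,0,0,0.4],[0,0,0.2,0,0,0,0.4],[0,0,0.1,0,0,0,0.4],[-0.2,0,0,0,0,0,0.4],[-0.2,0,0,0,0,0,0.4],[0,0,0,0,0,0,0.4],[0,0,0,0,0,0,0.4],[0,0,0,0,0,0,0.4]]]'; python3 -c "
from h import *
print(telemetry.sense()['ft_force']); snap('side','s1')"
```

```text
time: 4.03
tool_pos: [521.5, 249.4, 6.5]
tcp_rot: [180.0, -0.0, 83.2]
ft_force: [-0.5, -0.0, 0.1]
finger_gap: 34.2
[-0.45701451 -0.02791123  0.06996775]
```

View pics/s1.png

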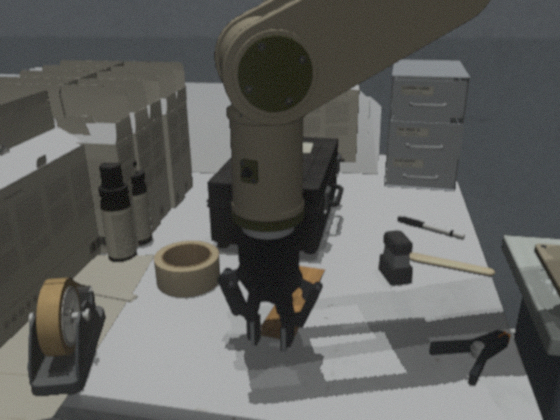

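```bash
python3 -m jog '[[[-0.08,0,0,0,0,0,0.4],[-0.08,0,0,0,0,0,0.4],[-0.05,0,0,0,0,0,0.4],[-0.05,0,0,0,0,0,0.4],[-0.11,-0.018,0,0,0,-0.0018,0.4],[-0.11,-0.018,0,0,0,-0.0018,0.4],[-0.11,-0.018,0,0,0,-0.0018,0.4],[-0.11,-0.018,0,0,0,-0.0018,0.4],[-0.11,-0.018,0,0,0,-0.0018,0.4],[-0.11,-0.018,0,0,0,-0.0018,0.4],[-0.05,-0.018,0,0,0,-0.0018,0.4],[0,0,0,0,0,0,0.4]]]'; python3 - <<'E'
from h import *
print(telemetry.sense()['ft_force']); im,d,K,E=snap('scene','c2'); 
cv2.imwrite('pics/c2c.png',cv2.resize(im[140:300,180:380],None,fx=3.5,fy=3.5,interpolation=cv2.INTER_CUBIC)[:,:,::-1])
E
```

```text
time: 5.58
tool_pos: [510.3, 201.2, 6.2]
tcp_rot: [-180.0, 0.0, 87.8]
ft_force: [0.5, 0.1, 0.3]
finger_gap: 34.1
[0.49455436 0.07983815 0.27175484]
```

View pics/c2c.png

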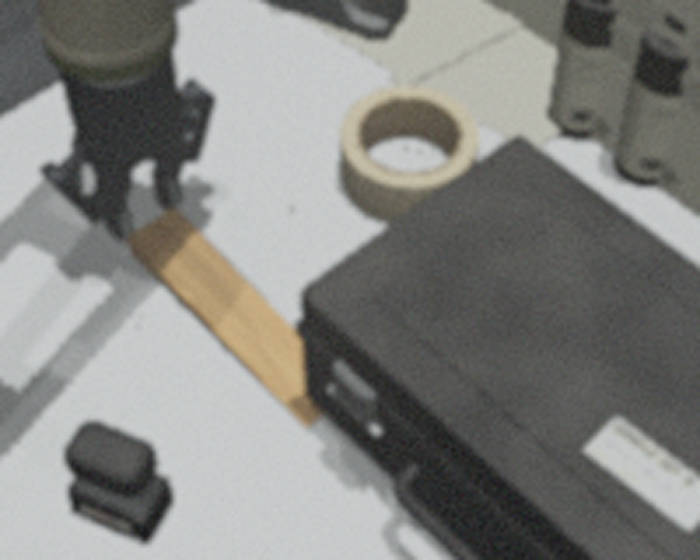

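The crop shows the wedge straight behind the fingers, its front long edge from (133,240) to (310,425) and the thin end just going in under the case's left side.

```bash
python3 - <<'E'
from h import *
im,d,K,E=load('c2'); hsv=cv2.cvtColor(im,cv2.COLOR_RGB2HSV)
m=np.zeros(d.shape,np.uint8); m[195:265,212:274]=1
m&=((hsv[...,0]>5)&(hsv[...,0]<25)&(hsv[...,1]>85)&(hsv[...,2]>50)).astype(np.uint8)
c,l,st,_=cv2.connectedComponentsWithStats(m); mm=(l==1+np.argmax(st[1:,4]))
ct=max(cv2.findContours(mm.astype(np.uint8),0,1)[0],key=cv2.contourArea)
for u,v in cv2.approxPolyDP(ct,2,True)[:,0]: print(u,v,[ray(u,v,K,E,z)[:2].round(0).tolist() for z in(0,2,20)])
# lower-left boundary: per row leftmost pixel -> table plane
pts=np.array([ray(np.nonzero(mm[v])[0].min()-.5,v,K,E,0)[:2] for v in range(216,256)])
p=np.polyfit(pts[:,1],pts[:,0],1); print('front edge dx/dy',p[0],'x at y=100',np.polyval(p,100),'x at -20',np.polyval(p,-20), np.std(pts[:,0]-np.polyval(p,pts[:,1])))
E
```

```text
232 205 [[531.0, 180.0], [530.0, 178.0], [522.0, 166.0]]
234 207 [[530.0, 171.0], [529.0, 170.0], [521.0, 157.0]]
225 217 [[492.0, 162.0], [492.0, 160.0], [484.0, 148.0]]
267 260 [[484.0, -6.0], [483.0, -7.0], [476.0, -15.0]]
269 256 [[495.0, -1.0], [494.0, -2.0], [487.0, -10.0]]
266 237 [[526.0, 44.0], [525.0, 43.0], [517.0, 33.0]]
front edge dx/dy 0.050514151250092156 x at y=100 487.67264828429757 x at -20 481.6109501342865 0.9983339189255735
```

```bash
python3 -m jog '[[[-0.08,0,0,0,0,-0.0005,0.4],[-0.08,0,0,0,0,-0.0005,0.4],[-0.08,0,0,0,0,0,0.4],[-0.08,0,0,0,0,0,0.4],[-0.08,0,0,0,0,0,0.4],[0,0,0,0,0,0,0.4],[0,0,0,0,0,0,0.4]]]';for i in 1 ; do python3 -m jog '[[[-0.04,0,0,0,0,0,0.4],[-0.04,0,0,0,0,0,0.4],[0,0,0,0,0,0,0.4]]]'; done; python3 -c "
from h import *
print(telemetry.sense()['ft_force'])"
```

```text
time: 6.5
tool_pos: [509.7, 181.4, 6.3]
tcp_rot: [-180.0, 0.0, 88.1]
ft_force: [-1.1, 1.0, 0.6]
finger_gap: 34.1
time: 6.88
tool_pos: [509.6, 177.3, 6.3]
tcp_rot: [-180.0, 0.0, 88.1]
ft_force: [-0.7, -0.1, -0.0]
finger_gap: 34.0
[-0.73263593 -0.14057338 -0.04652971]
```

```bash
P(){ grep -E 'pos|force'|tr '\n' ' ';echo; }
python3 -m jog '[[[-0.03,0,0,0,0,0,0.4],[-0.03,0,0,0,0,0,0.4],[-0.03,0,0,0,0,0,0.4]]]'|P
python3 -m jog '[[[-0.02,0,0,0,0,0,0.4],[-0.02,0,0,0,0,0,0.4]]]'|P
python3 -m jog '[[[-0.02,0,0,0,0,0,0.4],[-0.02,0,0,0,0,0,0.4]]]'|P
python3 -m jog '[[[-0.02,0,0,0,0,0,0.4],[-0.02,0,0,0,0,0,0.4]]]'|P
```

```text
tool_pos: [509.5, 172.9, 6.3] ft_force: [0.8, 0.0, -1.0] 
tool_pos: [509.4, 170.9, 6.3] ft_force: [-0.1, 0.4, -1.0] 
tool_pos: [509.3, 169.0, 6.3] ft_force: [-0.5, 1.0, -0.1] 
tool_pos: [509.3, 167.0, 6.3] ft_force: [0.6, 1.0, 0.2]
```

```bash
cat > ok.py <<'E'
import sys
from bench import telemetry
s=telemetry.sense(); f=s['ft_force']; print(round(s['time'],2),s['tool_pos'].round(1),f.round(1)); sys.exit(f[1]>float(sys.argv[1]))
E
C(){ python3 ok.py 2.6; }
python3 -m jog '[[[-0.02,0,0,0,0,0,0.4],[-0.02,0,0,0,0,0,0.4]]]'>/dev/null;C &&
python3 -m jog '[[[-0.02,0,0,0,0,0,0.4],[-0.02,0,0,0,0,0,0.4]]]'>/dev/null&&C &&
python3 -m jog '[[[-0.02,0,0,0,0,0,0.4],[-0.02,0,0,0,0,0,0.4]]]'>/dev/null&&C &&
python3 -m jog '[[[-0.02,0,0,0,0,0,0.4],[-0.02,0,0,0,0,0,0.4]]]'>/dev/null&&C &&
python3 -m jog '[[[-0.02,0,0,0,0,0,0.4],[-0.02,0,0,0,0,0,0.4]]]'>/dev/null&&C &&
python3 -m jog '[[[-0.02,0,0,0,0,0,0.4],[-0.02,0,0,0,0,0,0.4]]]'>/dev/null&&C &&
python3 -m jog '[[[-0.02,0,0,0,0,0,0.4],[-0.02,0,0,0,0,0,0.4]]]'>/dev/null&&C &&
python3 -m jog '[[[-0.02,0,0,0,0,0,0.4],[-0.02,0,0,0,0,0,0.4]]]'>/dev/null&&C
```

```text
8.25 [509.2 165.    6.3] [0.6 1.2 0.2]False
```

```bash
sed -i 's/sys.exit(\(.*\))$/sys.exit(int(\1))/' ok.py
C(){ python3 ok.py 2.6; }
python3 -m jog '[[[-0.02,0,0,0,0,0,0.4],[-0.02,0,0,0,0,0,0.4]]]'>/dev/null&&C &&
python3 -m jog '[[[-0.02,0,0,0,0,0,0.4],[-0.02,0,0,0,0,0,0.4]]]'>/dev/null&&C &&
python3 -m jog '[[[-0.02,0,0,0,0,0,0.4],[-0.02,0,0,0,0,0,0.4]]]'>/dev/null&&C &&
python3 -m jog '[[[-0.02,0,0,0,0,0,0.4],[-0.02,0,0,0,0,0,0.4]]]'>/dev/null&&C &&
python3 -m jog '[[[-0.02,0,0,0,0,0,0.4],[-0.02,0,0,0,0,0,0.4]]]'>/dev/null&&C &&
python3 -m jog '[[[-0.02,0,0,0,0,0,0.4],[-0.02,0,0,0,0,0,0.4]]]'>/dev/null&&C &&
python3 -m jog '[[[-0.02,0,0,0,0,0,0.4],[-0.02,0,0,0,0,0,0.4]]]'>/dev/null&&C &&
python3 -m jog '[[[-0.02,0,0,0,0,0,0.4],[-0.02,0,0,0,0,0,0.4]]]'>/dev/null&&C
```

```text
8.5 [509.2 163.    6.3] [-0.1  0.6 -0.4]
8.75 [509.1 160.9   6.3] [-0.8  0.9  0.3]
9.0 [509.  158.9   6.3] [-0.7  0.7  0.8]
9.25 [508.9 157.    6.3] [0.4 0.8 0. ]
9.5 [508.8 155.1   6.3] [ 0.4  2.3 -0.1]
9.75 [508.8 153.1   6.3] [-0.3  3.7 -0.6]
```

```bash
C(){ python3 ok.py 9; }
for i in 1 2 3 4; do python3 -m jog '[[[0,0,0,0,0,0,0.4]]]'>/dev/null;C; done
python3 -m jog '[[[-0.01,0,0,0,0,0,0.4],[0,0,0,0,0,0,0.4]]]'>/dev/null&&C
python3 -m jog '[[[0,0,0,0,0,0,0.4]]]'>/dev/null&&C;python3 -m jog '[[[0,0,0,0,0,0,0.4]]]'>/dev/null&&C
```

```text
9.88 [508.8 153.    6.3] [-0.5  2.5 -0.3]
10.0 [508.8 153.    6.3] [-0.3  1.4 -0.1]
10.12 [508.8 153.    6.3] [ 0.2  1.9 -0.7]
10.25 [508.8 152.9   6.3] [-0.1  1.5  0.5]
10.5 [508.8 152.6   6.3] [ 0.1  2.4 -0.1]
10.62 [508.8 152.6   6.3] [-1.   2.8 -0.2]
10.75 [508.8 152.6   6.3] [-0.4  2.4  0. ]
```

```bash
C(){ python3 ok.py 4.6; }
python3 -m jog '[[[-0.01,0,0,0,0,0,0.4],[0,0,0,0,0,0,0.4]]]'>/dev/null&&C&&python3 -m jog '[[[0,0,0,0,0,0,0.4]]]'>/dev/null&&C&&
python3 -m jog '[[[-0.01,0,0,0,0,0,0.4],[0,0,0,0,0,0,0.4]]]'>/dev/null&&C&&python3 -m jog '[[[0,0,0,0,0,0,0.4]]]'>/dev/null&&C&&
python3 -m jog '[[[-0.01,0,0,0,0,0,0.4],[0,0,0,0,0,0,0.4]]]'>/dev/null&&C&&python3 -m jog '[[[0,0,0,0,0,0,0.4]]]'>/dev/null&&C&&
python3 -m jog '[[[-0.01,0,0,0,0,0,0.4],[0,0,0,0,0,0,0.4]]]'>/dev/null&&C&&python3 -m jog '[[[0,0,0,0,0,0,0.4]]]'>/dev/null&&C
```

```text
11.0 [508.8 152.    6.3] [-0.3  3.6 -0.4]
11.12 [508.8 152.    6.3] [-0.1  2.7 -0.3]
11.38 [508.8 151.5   6.3] [ 0.6  3.6 -0.8]
11.5 [508.8 151.5   6.3] [ 0.2  3.4 -0.7]
11.75 [508.7 151.    6.3] [-0.   3.1 -1. ]
11.88 [508.7 150.9   6.3] [ 0.9  2.7 -0.7]
12.12 [508.8 150.5   6.3] [-0.5  3.8  0.4]
12.25 [508.7 150.5   6.3] [ 0.   3.5 -0.3]
```

```bash
C(){ python3 ok.py 4.9; }
python3 -m jog '[[[-0.01,0,0,0,0,0,0.4],[0,0,0,0,0,0,0.4]]]'>/dev/null&&C&&python3 -m jog '[[[0,0,0,0,0,0,0.4]]]'>/dev/null&&C&&
python3 -m jog '[[[-0.01,0,0,0,0,0,0.4],[0,0,0,0,0,0,0.4]]]'>/dev/null&&C&&python3 -m jog '[[[0,0,0,0,0,0,0.4]]]'>/dev/null&&C&&
python3 -m jog '[[[-0.01,0,0,0,0,0,0.4],[0,0,0,0,0,0,0.4]]]'>/dev/null&&C&&python3 -m jog '[[[0,0,0,0,0,0,0.4]]]'>/dev/null&&C&&
python3 -m jog '[[[-0.01,0,0,0,0,0,0.4],[0,0,0,0,0,0,0.4]]]'>/dev/null&&C&&python3 -m jog '[[[0,0,0,0,0,0,0.4]]]'>/dev/null&&C
for i in 1 2; do python3 -m jog '[[[0,0,0,0,0,0,0.4]]]'>/dev/null;C; done
```

```text
12.5 [508.7 150.    6.3] [ 0.4  3.5 -1.7]
12.62 [508.7 150.    6.3] [ 0.1  3.7 -0.1]
12.88 [508.7 149.5   6.3] [ 0.7  3.5 -0.7]
13.0 [508.7 149.5   6.3] [ 0.4  4.6 -1.1]
13.25 [508.7 149.    6.3] [ 0.5  4.  -1.1]
13.38 [508.7 148.9   6.3] [-0.1  4.5  0.5]
13.62 [508.7 148.5   6.3] [ 0.4  4.  -0.3]
13.75 [508.7 148.5   6.3] [0.3 4.  0.5]
13.88 [508.7 148.5   6.3] [-0.2  4.1 -0. ]
14.0 [508.7 148.5   6.3] [-1.1  4.  -0.4]
```

```bash
C(){ python3 ok.py 5.6; }
python3 -m jog '[[[-0.01,0,0,0,0,0,0.4],[0,0,0,0,0,0,0.4]]]'>/dev/null&&C&&python3 -m jog '[[[0,0,0,0,0,0,0.4]]]'>/dev/null&&C&&
python3 -m jog '[[[-0.01,0,0,0,0,0,0.4],[0,0,0,0,0,0,0.4]]]'>/dev/null&&C&&python3 -m jog '[[[0,0,0,0,0,0,0.4]]]'>/dev/null&&C
for i in 1 2 3; do python3 -m jog '[[[0,0,0,0,0,0,0.4]]]'>/dev/null;C; done
python3 - <<'E'
from h import *
im,d,K,E=snap('side','s3'); snap('scene','c3')
for n in('scene0','c3','side0','s3'):
    im,d,K,E=load(n); W=cloud(d,K,E); x,y,z=W[...,0],W[...,1],W[...,2]
    m=(abs(z-136)<6)&(x>490)&(x<670)&(y>-290)&(y<-20)&(im.max(2)<110)
    A=np.c_[x[m]-572,y[m]+152,np.ones(m.sum())]; p=np.linalg.lstsq(A,z[m],rcond=None)[0]
    m2=(abs(z-136)<6)&(x>450)&(x<710)&(y>-340)&(y<30)&(im.max(2)<110)
    c,l,st,_=cv2.connectedComponentsWithStats(m2.astype(np.uint8)); r=cv2.minAreaRect(W[l==1+np.argmax(st[1:,4])][:,:2].astype(np.float32))
    print(n,m.sum(),'slopes',p.round(4),r)
E
```

```text
14.25 [508.6 148.1   6.3] [ 0.3  4.8 -0.2]
14.38 [508.6 148.1   6.3] [ 0.2  4.7 -0.1]
14.62 [508.6 147.6   6.3] [0.6 4.9 0.4]
14.75 [508.6 147.6   6.3] [ 0.8  5.8 -0.4]
14.88 [508.6 147.6   6.3] [ 0.1  5.1 -1.1]
15.0 [508.6 147.6   6.3] [-0.   5.8  0.2]
15.12 [508.6 147.6   6.3] [ 0.7  5.1 -0.6]
scene0 9557 slopes [2.800000e-03 2.000000e-04 1.360373e+02] ((580.01513671875, -153.48126220703125), (309.78997802734375, 193.57254028320312), 88.49629974365234)
c3 9558 slopes [5.000000e-04 1.600000e-03 1.362778e+02] ((580.5338134765625, -154.2726287841797), (308.8266906738281, 194.6223602294922), 88.49553680419922)
side0 3963 slopes [ 1.500000e-03 -2.600000e-03  1.367329e+02] ((580.883056640625, -150.8603515625), (314.4759826660156, 194.39230346679688), 88.33946228027344)
s3 1351 slopes [-1.000000e-03  1.600000e-03  1.366595e+02] ((662.3491821289062, -143.3238067626953), (92.11116027832031, 318.0084533691406), 11.068510055541992)
```

```bash
python3 -m jog '[[[0.1,0,0,0,0,0,0.4],[0.2,0,0,0,0,0,0.4],[0.2,0,0,0,0,0,0.4],[0,0,-0.8,0,0,0,0.4],[0,0,-0.9,0,0,0,0],[0,0,-0.9,0,0,0,0],[0,0,-0.9,0,0,0,0],[-0.5,0.03,0,0,0,0,0],[-0.8,0.05,0,0,0,0,0],[-0.8,0.05,0,0,0,0,0],[-0.8,0.05,0,0,0,0,0]]]'; python3 -m jog '[[[-0.65,0.04,0,0,0,0,0],[-0.5,0.03,0,0,0,0,0],[0,0,0,0,0,0,0],[0,0,0,0,0,0,0],[0,0,0.3,0,0,0,0],[0,0,0,0,0,0,0],[0,0,0,0,0,0,0]]]'; python3 -c "
from h import *
snap('side','s4')"
```

```text
time: 16.6
tool_pos: [513.7, 26.6, 181.4]
tcp_rot: [180.0, 0.0, 88.2]
ft_force: [0.9, -0.9, 0.2]
finger_gap: 0.1
time: 17.48
tool_pos: [515.0, -29.8, 165.8]
tcp_rot: [-179.9, -0.0, 88.2]
ft_force: [-0.2, -0.3, 0.3]
finger_gap: 0.0
```

View pics/s4.png

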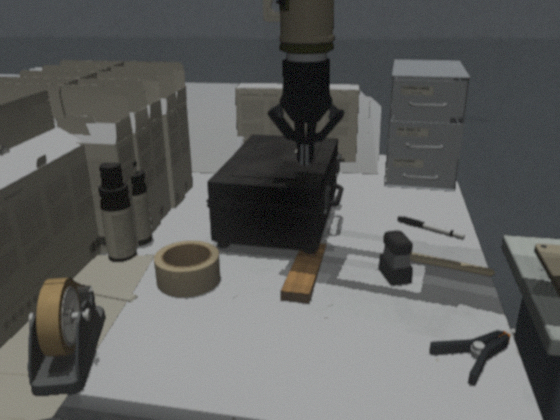

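The shut fingers stand over the front left corner of the case top at (305,150); the wedge sits under the corner, back face at (297,293). Now the test press.

```bash
cat > okz.py <<'E'
import sys
from bench import telemetry
s=telemetry.sense(); f=s['ft_force']; print(round(s['time'],2),s['tool_pos'].round(2),f.round(1)); sys.exit(int(f[2]>float(sys.argv[1])))
E
C(){ python3 okz.py 9; }
python3 -m jog '[[[0,0,0.3,0,0,0,0],[0,0,0.2,0,0,0,0],[0,0,0.04,0,0,0,0],[0,0,0,0,0,0,0]]]'>/dev/null&&C&&
python3 -m jog '[[[0,0,0.02,0,0,0,0],[0,0,0,0,0,0,0]]]'>/dev/null&&C&&
python3 -m jog '[[[0,0,0.02,0,0,0,0],[0,0,0,0,0,0,0]]]'>/dev/null&&C&&
python3 -m jog '[[[0,0,0.01,0,0,0,0],[0,0,0,0,0,0,0]]]'>/dev/null&&C&&
python3 -m jog '[[[0,0,0.01,0,0,0,0],[0,0,0,0,0,0,0]]]'>/dev/null&&C&&
python3 -m jog '[[[0,0,0.01,0,0,0,0],[0,0,0,0,0,0,0]]]'>/dev/null&&C&&
python3 -m jog '[[[0,0,0.01,0,0,0,0],[0,0,0,0,0,0,0]]]'>/dev/null&&C&&
python3 -m jog '[[[0,0,0.01,0,0,0,0],[0,0,0,0,0,0,0]]]'>/dev/null&&C
```

```text
18.02 [515.1  -30.29 138.95] [ 0.9  0.3 -0.1]
18.27 [515.56 -30.34 138.63] [-0.3  0.2  0.3]
18.52 [515.32 -30.26 137.31] [-0.7 -0.3  0.6]
18.77 [515.3  -30.28 136.76] [ 0.2 -0.9 -0.3]
19.02 [515.28 -30.28 136.22] [ 0.4  0.1 -0.4]
19.27 [515.39 -30.25 136.04] [-1.1  1.1  3.9]
19.52 [515.46 -30.24 135.98] [-3.3  1.3  7.1]
19.77 [515.51 -30.22 135.94] [-5.3  1.6 11. ]
```

```bash
python3 -m jog '[[[0,0,0,0,0,0,0],[0,0,0,0,0,0,0],[0,0,0,0,0,0,0],[0,0,0,0,0,0,0],[0,0,0,0,0,0,0],[0,0,0,0,0,0,0]]]'; python3 - <<'E'
from h import *
snap('scene','c5'); snap('side','s5')
for n in('scene0','c5','side0','s5'):
    im,d,K,E=load(n); W=cloud(d,K,E); x,y,z=W[...,0],W[...,1],W[...,2]
    m=(abs(z-136)<6)&(x>490)&(x<670)&(y>-290)&(y<-50)&(im.max(2)<110)
    A=np.c_[x[m]-572,y[m]+152,np.ones(m.sum())]; p=np.linalg.lstsq(A,z[m],rcond=None)[0]
    print(n,m.sum(),'slopes',p.round(4))
E
```

```text
time: 20.52
tool_pos: [515.5, -30.2, 135.9]
tcp_rot: [180.0, -0.0, 88.1]
ft_force: [-5.7, 1.0, 10.6]
finger_gap: 0.0
scene0 8671 slopes [3.000000e-03 1.400000e-03 1.361028e+02]
c5 8614 slopes [7.000000e-04 2.300000e-03 1.362539e+02]
side0 3294 slopes [ 1.500000e-03 -1.100000e-03  1.367864e+02]
s5 2210 slopes [-1.60000e-03  7.00000e-04  1.36925e+02]
```

```bash
python3 -m jog '[[[0,0,-0.02,0,0,0,0],[0,0,-0.04,0,0,0,0],[0,0,-0.3,0,0,0,0],[0,0,-0.8,0,0,0,0],[0,0,-0.8,0,0,0,0],[0.8,0,-0.3,0,0,0,0],[0.9,0,0,0,0,0,0],[0.9,0,0,0,0,0,0],[0.9,0,0,0,0,0,0],[0.9,0,0,0,0,0,0],[0.9,0,0,0,0,0,0],[0.6,0,0,0,0,0,0]]]';python3 -m jog '[[[0,0,0,0,0,0,0],[0,0,0,0,0,0,0],[0,0,0,0,0,0,0],[0,0,0,0,0,0,0]]]'; python3 - <<'E'
from h import *
s,d,K,E=snap('side','s6'); im,d,K,E=snap('scene','c6')
W=cloud(d,K,E); x,y,z=W[...,0],W[...,1],W[...,2]
m2=(abs(z-136)<6)&(x>450)&(x<710)&(y>-340)&(y<30)&(im.max(2)<110)
c,l,st,_=cv2.connectedComponentsWithStats(m2.astype(np.uint8)); print('case',cv2.minAreaRect(W[l==1+np.argmax(st[1:,4])][:,:2].astype(np.float32)))
hsv=cv2.cvtColor(im,cv2.COLOR_RGB2HSV)
m=np.zeros(d.shape,np.uint8); m[195:275,212:280]=1
m&=((hsv[...,0]>5)&(hsv[...,0]<25)&(hsv[...,1]>85)&(hsv[...,2]>50)).astype(np.uint8)
c,l,st,_=cv2.connectedComponentsWithStats(m); mm=(l==1+np.argmax(st[1:,4]))
ct=max(cv2.findContours(mm.astype(np.uint8),0,1)[0],key=cv2.contourArea)
for u,v in cv2.approxPolyDP(ct,2,True)[:,0]: print(u,v,[ray(u,v,K,E,zz)[:2].round(0).tolist() for zz in(0,8,20)])
cv2.imwrite('pics/f6.png',np.vstack([cv2.resize(im[150:290,180:360],(720,560))])[:,:,::-1])
E
```

```text
time: 22.12
tool_pos: [524.9, 266.7, 248.8]
tcp_rot: [180.0, -0.0, 88.2]
ft_force: [0.2, 0.0, -0.1]
finger_gap: -0.3
time: 22.62
tool_pos: [525.2, 263.7, 248.0]
tcp_rot: [180.0, -0.0, 88.1]
ft_force: [-0.4, -0.5, -1.0]
finger_gap: -0.3
case ((580.7646484375, -153.9507598876953), (309.6383361816406, 194.66940307617188), 88.60342407226562)
235 217 [[511.0, 144.0], [507.0, 139.0], [502.0, 131.0]]
231 223 [[491.0, 136.0], [488.0, 131.0], [483.0, 124.0]]
279 270 [[486.0, -45.0], [482.0, -48.0], [478.0, -53.0]]
277 263 [[495.0, -28.0], [492.0, -31.0], [487.0, -36.0]]
266 252 [[497.0, 12.0], [494.0, 8.0], [489.0, 3.0]]
264 233 [[531.0, 56.0], [527.0, 52.0], [522.0, 45.0]]
242 213 [[532.0, 141.0], [529.0, 136.0], [523.0, 129.0]]
```

View pics/f6.png

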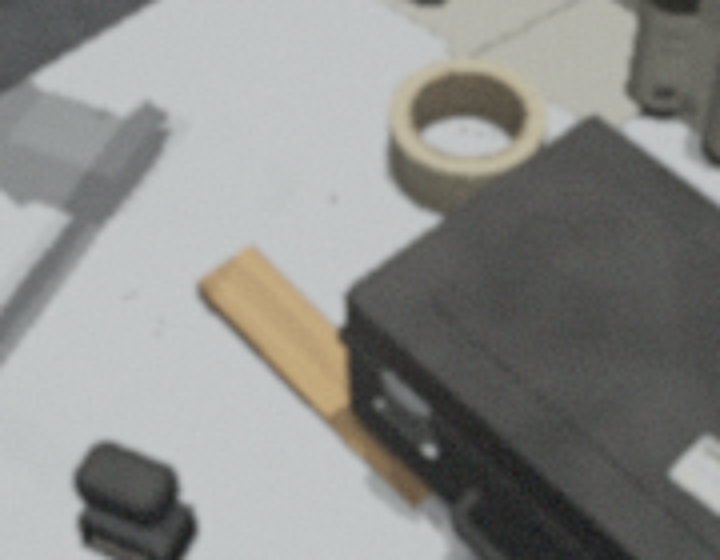

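View pics/s6.png

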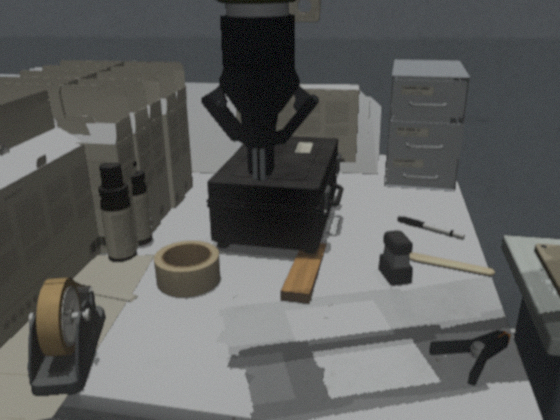

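```bash
python3 -c "
from bench import job; print(job.hand_in())"
```

```text
the job is handed in; nothing more can be done
None
```

I pushed the wedge in under the front left foot with two fingertips, straightening it on the way. It stopped tight at about 5 N of push, against about 1 N when sliding freely.

- **Test press:** with the fingers shut, I pressed the case top above that foot with about 11 N for about 0.9 s. The fingertip sank only about 0.1 mm. The depth images showed the top still level to within about 3 mrad, which is their accuracy. No second push was needed.
- **Side drag:** the finger also dragged sideways on the top with about 5.5 N during the press.
- **Final check:** the case is within about 1 mm and 0.1° of where it started. The wedge sits straight under the foot, at most about 5 mm off its centre, and the stamp and tape look untouched. The arm ended about 250 mm above the table, clear of everything, at 22.6 s.

No check failed.

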